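Copper tumbler onto the drying peg

TASK

Take the rinsed copper tumbler from the sloped drainer, turn it mouth down and lower it over the empty drying peg of the wooden rack until its rim stands on the peg's foot, then let go. Leave the steel tumbler and the white tumbler where they are.

Things in the scene. Friction and masses are not known exactly. Their poses are not given: they have to be found in the camera images.
- copper_tumbler: Copper tumbler, 84 mm tall, 56 mm outside diameter, 3 mm wall, 4 mm bottom, 0.11-0.21 kg. Origin: centre of the bottom's outer face; +z along its axis to the open mouth. It starts lying in a fixed drainer, on two rails 38 mm apart beneath it (flanks free), mouth towards the robot and sloping 25 deg down against a small stop, its middle 58 mm above the table; it lifts straight out.
- drying_peg: Empty fixed upright wooden peg, 24 mm diameter, on a dark board 130 x 310 x 18 mm; the used peg is 170 mm beside it. Origin: on the axis at the board's top; +z up; tapered tip at z = 74 mm. Foot: star of ribs 76 mm across, tops at z = 8 mm, on which the rim stands, so the inverted tumbler's bottom is then at z = 92 mm. 13 mm play all round.
- steel_tumbler: Bystander: plain steel tumbler of the same size, lying the same way in the drainer's other place, 160 mm beside the copper one. Origin: centre of the bottom's outer face; +z along its axis to the open mouth.
- white_tumbler: Bystander: white tumbler with a blue double line, same size, already standing mouth down on the rack's other peg, its bottom 110 mm above the table. Origin: centre of the bottom's outer face; +z along its axis to the open mouth.
There are look-alikes about, which are no part of the job. What is shaped like the copper_tumbler but purple or turquoise is not meant.

How it is judged:
On the way:
1. the copper tumbler, held by the gripper and mouth down within 20 degrees, has been lowered over the empty peg to within 20 mm of its foot (contact force between the fingers and copper_tumbler above 0.5 N and angle between copper_tumbler's own z axis and vertical above 2.79 rad and horizontal distance between copper_tumbler and drying_peg below 0.035 m and z of copper_tumbler in the frame of drying_peg below 0.112 m), for 0.1 s.
At the end, for the whole second after the job is handed in: The copper tumbler stands mouth down over the empty peg, upright within 10 degrees, its axis within 20 mm of the peg's, its bottom within 8 mm below to 6 mm above its fully-down height of 92 mm over the board, at rest and released; the steel and white tumblers are within 30 mm of where they began (angle between copper_tumbler's own z axis and vertical above 2.967 rad and horizontal distance between copper_tumbler and drying_peg below 0.02 m and z of copper_tumbler in the frame of drying_peg between 0.084 and 0.098 m and linear speed of copper_tumbler below 0.02 m/s and distance of each of steel_tumbler, white_tumbler from where it was at the start of the episode below 0.03 m); the robot touches nothing.
It fails at once if the steel or the white tumbler is moved by more than 30 mm (distance of any of steel_tumbler, white_tumbler from where it was at the start of the episode above 0.03 m).
It also fails if it takes over 35 s, if anything falls off the work surface, if the arm or the gripper's body presses on something with over 40 N, if the wrist force passes 120 N, or if a joint passes its speed limit or range.

ROBOT

A 6-joint arm with a two-finger parallel gripper is mounted at the origin on the work surface. World frame = base frame: x ahead of the robot, y to its left, z up, the work surface at z = 0. Lengths are in m, angles in rad, forces in N, time in s.
With the tool pointing down it reaches from about 0.375 to 0.9 m from the base axis. Payload 3.1 kg.
Tool frame: the origin (TCP) lies at the centre of the arm's flange, where the gripper is bolted on; the fingertips stand 173 mm ahead of it and the grasp point (between the pads) lies 155 mm ahead of it; z points along the fingers, x is the direction in which the jaws open and shut, and the axes are right-handed (so a half turn about z gives the same grasp; the last joint's range is limited). The gripper opens to 85 mm and grips with 20 to 120 N. Pads are 22 mm wide; open, the fingers measure 114 mm over their backs; the gripper's body (76 mm by 85 mm) begins 54 mm behind the grasp point. The pads swing forward as they close: fully open they stand 13 mm farther back than shut.
Start: joints at [-1.51, 0.527, 1.433, -0, 1.181, -0.178], TCP at [0.148, -0.607, 0.405] pointing down, gripper open.
Joint ranges: [-3.08, 3.08], [-0.75, 2.2], [0.22, 2.44], [-1.43, 4.57], [0, 2.65], [-2.85, 2.85]. Speed limits (rad/s): [2.79, 2.79, 3.14, 3.14, 3.14, 3.14].

INTERFACE

Orientations are given as a unit quaternion [x, y, z, w].
In Python, from station import manip gives the robot as it stands.
- The arm moves only by the shell command python3 -m jog 'ROWS' [OPENING] [FORCE]. ROWS is JSON, a list that holds one entry, the list of rows, each a list of 4 numbers: the shift along the world's x, y, z in mm, then the turn about the world's z in degrees. A call has exactly 8 rows; each row shifts and turns the commanded pose from where the row before left it; what a row does not reach is not made up. A row lasts 1/8 s, in which the tool goes at most 62.5 mm and 10.7 degrees, less where a joint would pass 70% of its speed; a pose out of reach is approached as far as the arm can. A call is refused whole if a number of a shift passes 62.5 or a number of a turn 10.7, either way. A call with a gripper value outside its range is refused whole. OPENING is the opening in per cent of the stroke, from 0 (shut) to 100 (fully open), set as the call begins (- or left out, the last holds). The fingers move at their own pace and stop on an object; FORCE is the grip in N (left out, the last holds). Time passes only in rows, so rows that do not move let the fingers close, or fill a call up. It gives the time, the measured TCP pose, the force and the opening at its end, in the units of the state.
- manip.sense(): the state, without advancing time (a new reading comes with each control period).
- manip.snapshot(name): name is "scene" or "top" or "wrist"; returns the picture (480x640x3 uint8, red, green, blue); there is no depth.
- manip.camera_info(name): a dict with "fx", "fy", "cx", "cy" (pixels), "k1" (the pictures are not rectified: a ray, as slopes to the right and down, at radius r is drawn at 1 + k1 r^2 times it, then the intrinsics apply), "R" (3x3) and "t" (3): a world point X has camera coordinates R X + t. Camera axes: x right, y down, z forward; pixel columns grow to the right and rows downward; lengths in m; the calibration is good to about 2 mm. A picture is of the moment at which its call begins: read the wrist's pose just before it. camera_info takes no time and is no camera call; for the wrist camera it gives the pose at the moment of the call.
- manip.sign_off(): hands the job in, once; it reports no verdict.
The state is a dict: "t": time; "q": joint angles; "qd": joint speeds; "tau": joint torques, N m; "tcp_pos": TCP position; "tool_rot": TCP orientation; "force": force on the tool from outside, world axes, zero at the start; "ft_torque": the same for the moment, N m; "finger_gap": opening from 0.0 (shut) to 1.0 (fully open).
Only numpy, scipy, OpenCV 4.12 (cv2) and the standard library are available. Lean on these libraries where they do the work, as an engineer would, in place of code of your own. Each camera call takes 0.05 s, during which the arm holds its last target. There are 200 camera calls.

## Working session

There is one attempt and no reset: what is moved stays moved. The work goes in short steps, Python scripts to look and compute and a shell command to move; the robot and the scene stay as the last step left them, time stands still between calls to the robot, and variables do not carry over. Pictures are saved under pics/ and viewed, about 8 in all and at most 12, crops included, and the job is handed in when it is done.

```bash
mkdir -p pics; ls
python3 - <<'E'
from station import manip
import cv2,numpy as np
s=manip.sense();print(s['tcp_pos'],s['tool_rot'],s['finger_gap'],s['t'])
for n in('scene','top','wrist'):
    c=manip.camera_info(n);print(n,{k:np.round(v,3).tolist() for k,v in c.items()})
    cv2.imwrite(f'pics/{n}0.png',manip.snapshot(n)[:,:,::-1])
E
```

```text
pics
[ 0.14784451 -0.60689763  0.40371527] [ 7.86310098e-01 -6.17831050e-01 -7.35800117e-04 -8.25689967e-04] 0.9988125176556892 0.0
scene {'fx': 569.944, 'fy': 569.944, 'cx': 321.041, 'cy': 243.138, 'k1': -0.147, 'R': [[-0.775, 0.631, -0.012], [0.512, 0.617, -0.597], [-0.37, -0.469, -0.802]], 't': [0.419, -0.204, 1.295]}
top {'fx': 581.812, 'fy': 581.812, 'cx': 327.19, 'cy': 245.374, 'k1': 0.033, 'R': [[-0.023, -1.0, -0.001], [-0.99, 0.023, -0.141], [0.141, -0.002, -0.99]], 't': [-0.03, 0.538, 0.818]}
wrist {'fx': 383.597, 'fy': 383.597, 'cx': 314.412, 'cy': 241.499, 'k1': -0.051, 'R': [[0.237, -0.972, -0.003], [-0.934, -0.228, 0.276], [-0.269, -0.063, -0.961]], 't': [-0.624, -0.036, 0.379]}
```

View pics/top0.png

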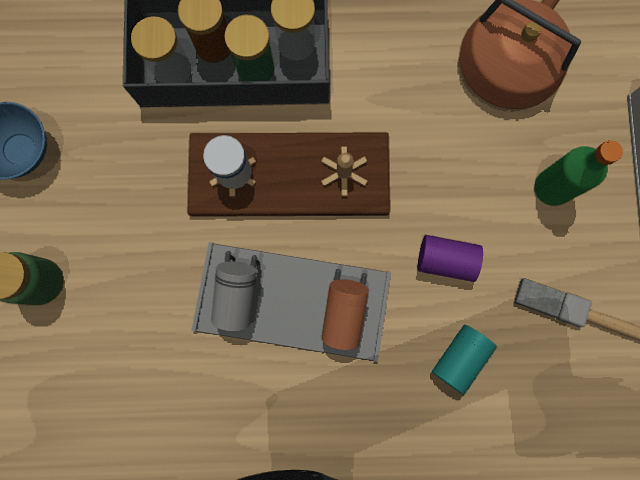

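View pics/scene0.png

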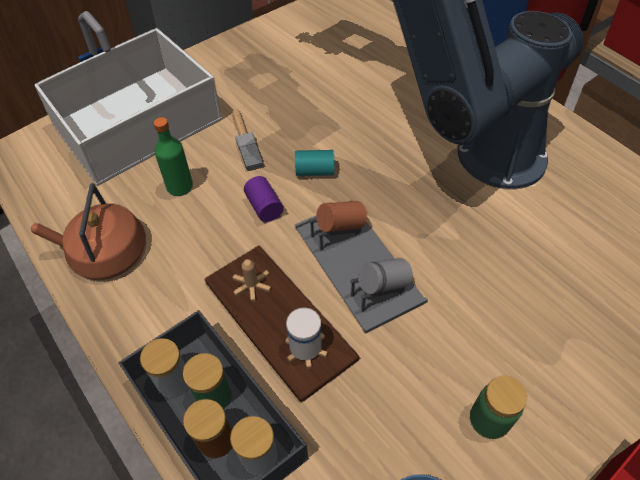

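The top view shows copper at about (345,313), steel at (235,295), the white tumbler on its peg at (228,160) and the empty peg at (345,165). Look-alikes are purple (450,258) and turquoise (463,360). The kettle (515,50) is copper-coloured but the wrong shape. The meant one is the copper cylinder in the drainer; next I measure it and confirm it in a crop.

```bash
cat > h.py <<'E'
import numpy as np,cv2
from station import manip
def ray(c,uv):
    d=(np.array(uv,float)-[c['cx'],c['cy']])/c['fx']; p=d.copy()
    for _ in range(10): p=d/(1+c['k1']*(p@p))
    R=np.array(c['R']);return -R.T@np.array(c['t']),R.T@np.array([p[0],p[1],1])
def onz(c,uv,z):
    o,d=ray(c,uv);return o+d*(z-o[2])/d[2]
def tri(c1,u1,c2,u2):
    (a,d),(b,e)=ray(c1,u1),ray(c2,u2);s=np.linalg.lstsq(np.c_[d,-e],b-a,rcond=None)[0]
    p,q=a+d*s[0],b+e*s[1];return (p+q)/2,np.linalg.norm(p-q)
def proj(c,X):
    x=np.array(c['R'])@X+np.array(c['t']);p=x[:2]/x[2];p=p*(1+c['k1']*(p@p));return p*c['fx']+[c['cx'],c['cy']]
def copper(img,box=None):
    h=cv2.cvtColor(img,cv2.COLOR_RGB2HSV)
    m=cv2.inRange(h,(3,110,60),(14,255,255))
    if box: k=np.zeros_like(m);x0,y0,x1,y1=box;k[y0:y1,x0:x1]=255;m&=k
    m=cv2.morphologyEx(m,cv2.MORPH_OPEN,np.ones((3,3)))
    cs=cv2.findContours(m,0,2)[0];return max(cs,key=cv2.contourArea)
E
python3 - <<'E'
from h import *
ct=manip.camera_info('top');cs=manip.camera_info('scene')
T=cv2.imread('pics/top0.png')[:,:,::-1];S=cv2.imread('pics/scene0.png')[:,:,::-1]
a=copper(T,(300,260,400,370));b=copper(S,(300,180,390,250))
out=[]
for n,c,k in(('t',ct,a),('s',cs,b)):
    r=cv2.minAreaRect(k);print(n,r,cv2.contourArea(k));out.append(r[0])
print('tri',tri(ct,out[0],cs,out[1]), onz(ct,out[0],.058))
# axis direction in xy at mid-heights: rect midpoints of short sides
bx=cv2.boxPoints(cv2.minAreaRect(a));print(bx.tolist())
print('peg tip',tri(ct,(345,158),cs,(249,263)),onz(ct,(345,158),.092),'foot',onz(ct,(345,174),.026),onz(cs,(252,284),.026))
print('white',onz(ct,(224,155),.110))
I=np.hstack([cv2.resize(T[230:380,180:400],None,fx=2.7,fy=2.7)[:, :],]);J=cv2.resize(T[125:225,180:400],None,fx=1,fy=1)
Z=cv2.resize(S[170:340,200:430],None,fx=2.4,fy=2.4,interpolation=2)
P=cv2.resize(T[125:380,180:400],None,fx=1.6,fy=1.6,interpolation=2)
out=np.zeros((410,800,3),np.uint8);out[:408,:352]=P[:408,:352];h,w=Z.shape[:2];out[:h,355:355+min(w,445)]=Z[:410,:445]
cv2.imwrite('pics/crop1.png',out[:,:,::-1])
E
```

```text
t ((344.20269775390625, 314.2838134765625), (38.96255874633789, 69.86956787109375), 9.462322235107422) 2467.5
s ((341.5081787109375, 215.59017944335938), (28.42822265625, 49.794654846191406), 84.80557250976562) 1183.5
tri (array([ 0.43557361, -0.06414077,  0.05688101]), np.float64(0.00029190933092772216)) [ 0.43544301 -0.0640073   0.058     ]
[[319.24322509765625, 345.54058837890625], [330.729736328125, 276.62164306640625], [369.16217041015625, 283.02703857421875], [357.6756591796875, 351.94598388671875]]
peg tip (array([ 0.6522244 , -0.06850447,  0.08906483]), np.float64(0.004606152909086471)) [ 0.65309101 -0.07000106  0.092     ] foot [ 0.64772222 -0.07179151  0.026     ] [ 0.65440173 -0.06425036  0.026     ]
white [0.65567482 0.09696366 0.11      ]
```

View pics/crop1.png

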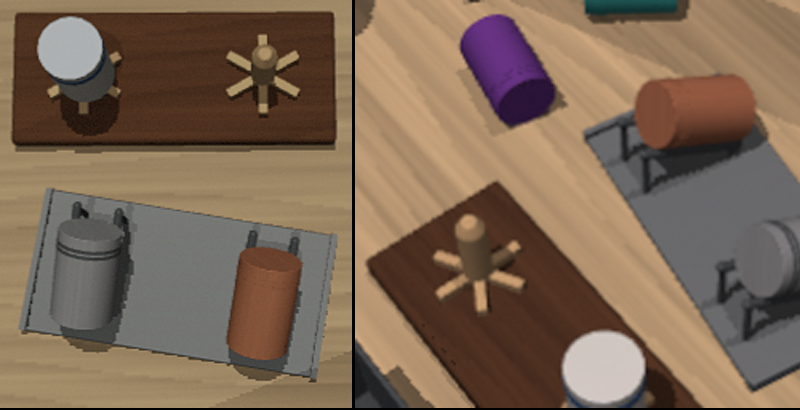

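The crop confirms it: the copper tumbler lies in the drainer with its closed disc at the far, higher end; purple and turquoise lie on the table. The jog can't tilt the tool, so the plan is:
- Grip lightly near the closed bottom.
- Swing the tumbler about its lower rim against the stop, so that it pivots between the pads to mouth down.

First I move above the grasp point, about (0.461, -0.068).

```bash
python3 -m jog '[[[22,38,-3,-1.6],[22,38,-3,-1.6],[22,38,-3,-1.6],[22,38,-3,-1.6],[22,38,-3,-1.6],[22,38,-3,-1.6],[22,38,-3,-1.6],[22,38,-3,-1.6]]]' 100 20
python3 -m jog '[[[22,38,-3,-1.6],[22,38,-3,-1.6],[22,38,-3,-1.6],[22,38,-3,-1.6],[22,40,-3,-1.6],[27,39,-3,-1.6],[0,0,0,-0.2],[0,0,0,0]]]'
python3 - <<'E'
from h import *
s=manip.sense();c=manip.camera_info('wrist');I=manip.snapshot('wrist');cv2.imwrite('pics/w1.png',I[:,:,::-1])
q=s['tool_rot'];print(s['tcp_pos'],np.degrees(np.arctan2(2*q[0]*q[1],q[0]**2-q[1]**2)),s['t'])
print(np.round(c['R'],3).tolist(),np.round(c['t'],3))
for X in((.473,-.070,.0757),(.398,-.058,.04),(.4606,-.068,.07)):print(proj(c,np.array(X)))
E
```

```text
t: 1.15
tcp_pos: [0.3243, -0.302, 0.3806]
tool_rot: [0.712, -0.702, 0.0, -0.0]
force: [0.4, 0.1, -0.4]
finger_gap: 0.999
t: 2.15
tcp_pos: [0.4606, -0.0722, 0.3625]
tool_rot: [-0.65, 0.76, 0.0, -0.0]
force: [-0.3, -0.8, 0.1]
finger_gap: 1.001
[ 0.46062285 -0.07222133  0.36252798] -98.86082656771218 2.15
[[-0.154, -0.988, -0.0], [-0.949, 0.148, 0.278], [-0.274, 0.043, -0.961]] [-0.     0.424  0.467]
[308.48933993 219.93714412]
[309.16631833 299.8496406 ]
[308.591797  235.4907927]
```

View pics/w1.png

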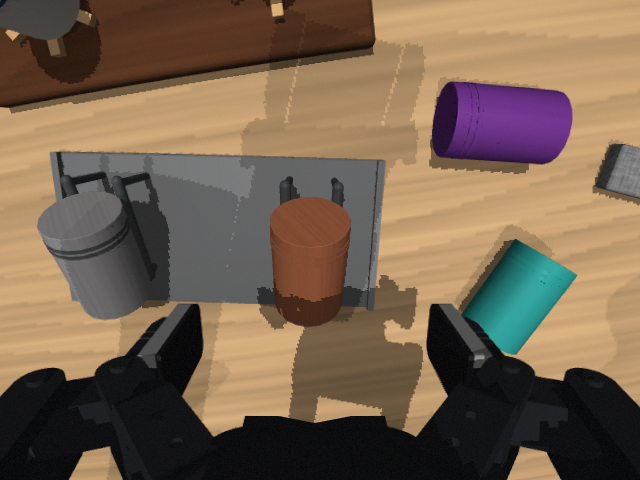

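The wrist view shows the copper disc centred at about (311,223) against a predicted (308,220), and its axis is vertical in the image. That is a 2 mm correction, so I descend and grip.

```bash
python3 -m jog '[[[-1,2,-28,0],[0,0,-28,0],[0,0,-28,0],[0,0,-28,0],[0,0,-18,0],[0,0,-12,0],[0,0,0,0],[0,0,0,0]]]' 100 20
python3 -m jog '[[[0,0,0,0],[0,0,0,0],[0,0,0,0],[0,0,0,0],[0,0,0,0],[0,0,0,0],[0,0,0,0],[0,0,0,0]]]' 0 20
```

```text
t: 3.2
tcp_pos: [0.46, -0.0706, 0.2212]
tool_rot: [-0.65, 0.76, -0.0, 0.0]
force: [0.6, 0.5, 0.3]
finger_gap: 1.0
t: 4.2
tcp_pos: [0.4602, -0.0692, 0.2218]
tool_rot: [-0.649, 0.761, -0.0, 0.001]
force: [2.6, 6.7, 7.0]
finger_gap: 0.657
```

Gripped at a 55.9 mm opening. Now I arc the grasp point around the rim at the stop, from 25° to about 65°.

```bash
python3 -m jog '[[[-5,2,4,0],[-5,1,4,0],[-5.5,1,3,0],[-6,1,3,0],[-6,1,2,0],[-6,1,2,0],[-6.5,1,1,0],[-6.5,1,1,0]]]' 0 20
python3 - <<'E'
from h import *
s=manip.sense();print(s['tcp_pos'],s['force'],s['t'])
c=manip.camera_info('scene');S=manip.snapshot('scene');W=manip.snapshot('wrist');T=manip.snapshot('top')
o=np.zeros((480,800,3),np.uint8)
o[:,:460]=cv2.resize(S[130:290,250:410],(460,480));o[:255,460:]=cv2.resize(W,(340,255));o[255:,460:]=cv2.resize(T[240:390,260:487],(340,225))
cv2.imwrite('pics/a2.png',o[:,:,::-1])
E
```

```text
t: 5.2
tcp_pos: [0.4186, -0.0632, 0.2434]
tool_rot: [-0.648, 0.761, -0.009, 0.005]
force: [9.5, 2.8, 13.2]
finger_gap: 0.661
[ 0.4185866  -0.06320045  0.24335954] [ 9.46003239  2.76883651 13.19064303] 5.2
```

View pics/a2.png

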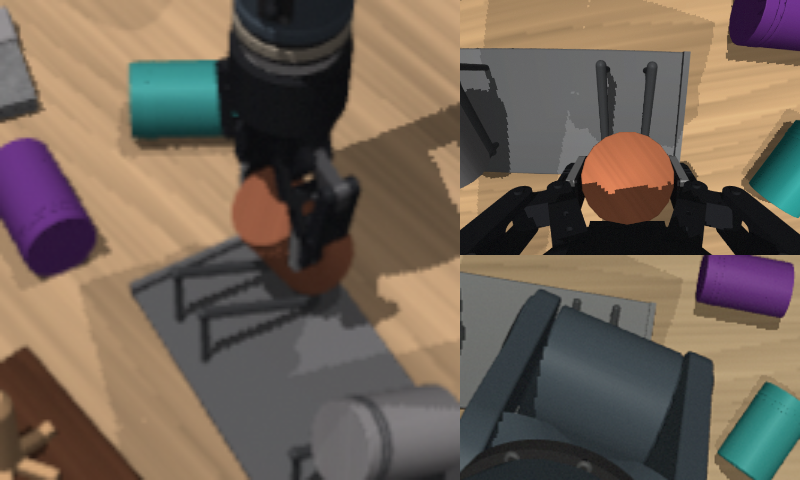

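The tumbler pivoted between the pads as intended: the wrist view shows the disc nearly facing up, at about 65°. The stop pushes back at about 10 N, so I continue the arc.

```bash
python3 -m jog '[[[-5,1,2,0],[-5,1,1,0],[-5,1,1,0],[-5,1,0,0],[-4,0.5,0,0],[0,0,0,0],[0,0,0,0],[0,0,0,0]]]' 0 20
python3 - <<'E'
from h import *
s=manip.sense();print(s['tcp_pos'],s['force'],s['t'])
c=manip.camera_info('scene');S=manip.snapshot('scene');W=manip.snapshot('wrist')
o=np.zeros((480,800,3),np.uint8)
o[:,:460]=cv2.resize(S[130:290,250:410],(460,480));o[:255,460:]=cv2.resize(W,(340,255))
cv2.imwrite('pics/a3.png',o[:,:,::-1])
E
```

```text
t: 6.35
tcp_pos: [0.3892, -0.0567, 0.2446]
tool_rot: [-0.65, 0.76, 0.0, -0.0]
force: [2.1, -0.0, -0.9]
finger_gap: 0.656
[ 0.38923977 -0.05674864  0.2446062 ] [ 2.05478087 -0.01409592 -0.93603963] 6.35
```

View pics/a3.png

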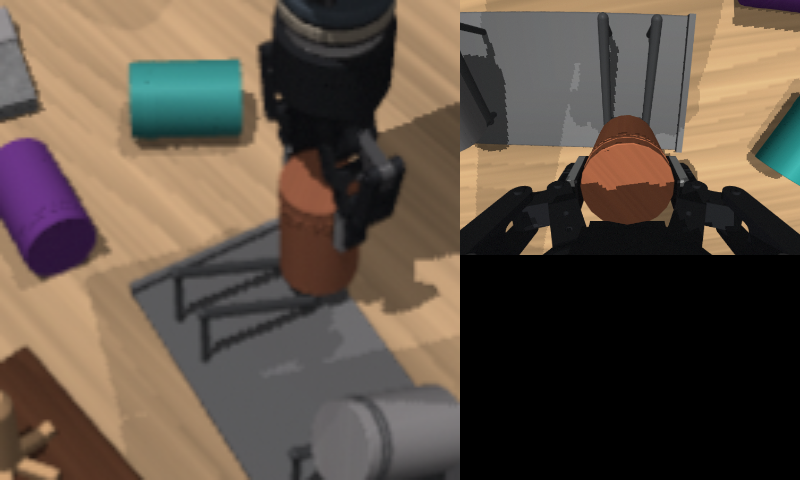

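Nearly upright now, and the contact force is gone. I lift clear and measure the tilt.

```bash
python3 -m jog '[[[0,0,15,0],[0,0,20,0],[0,0,20,0],[0,0,20,0],[0,0,20,0],[0,0,15,0],[0,0,0,0],[0,0,0,0]]]' 0 20
python3 - <<'E'
from h import *
s=manip.sense();print(s['tcp_pos'],s['force'],s['finger_gap'],s['t'])
cs,cw=manip.camera_info('scene'),manip.camera_info('wrist');S=manip.snapshot('scene');W=manip.snapshot('wrist')
g=np.array(s['tcp_pos'])-[0,0,.152];u=np.array([.988,-.155,0]);v=np.array([.155,.988,0])
A,B=S.copy(),W.copy()
def draw(img,c,th,col):
    b=np.cos(th)*u+np.array([0,0,np.sin(th)]);n=-np.sin(th)*u+np.array([0,0,np.cos(th)])
    for d in(14,-70):
        P=[proj(c,g+d/1e3*b+.028*(np.cos(a)*n+np.sin(a)*v)) for a in np.linspace(0,6.283,40)]
        cv2.polylines(img,[np.round(np.array(P)).astype(int)],True,col,1)
for th,col in((75,(255,255,0)),(90,(0,255,0))):
    draw(A,cs,np.radians(th),col);draw(B,cw,np.radians(th),col)
o=np.zeros((480,800,3),np.uint8)
p=proj(cs,g).astype(int);x0,y0=max(p[0]-60,0),max(p[1]-70,0);k=A[y0:y0+150,x0:x0+125]
o[:,:400]=cv2.resize(k,(400,480));o[:400,400:]=cv2.resize(B[160:480,154:474],(400,400))
cv2.imwrite('pics/a4.png',o[:,:,::-1]);np.savez('a4',S=S,W=W)
E
```

```text
t: 7.45
tcp_pos: [0.3884, -0.0563, 0.3539]
tool_rot: [-0.65, 0.76, 0.002, -0.001]
force: [-0.2, 1.0, -2.6]
finger_gap: 0.659
[ 0.38839286 -0.0563219   0.35393227] [-0.24723827  1.00742905 -2.58169109] 0.658987377161151 7.45
```

View pics/a4.png

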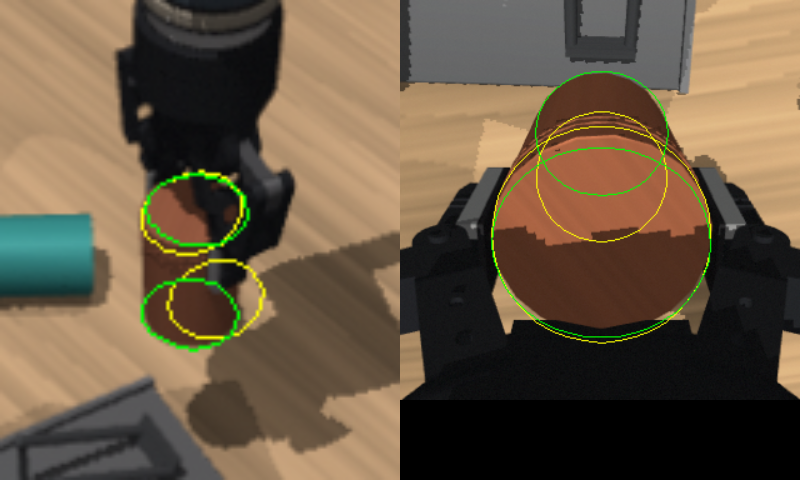

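The upright overlay (green, 90°) matches in both views: the disc is centred between the pads and the far rim coincides. The tumbler now hangs mouth down. Next I carry it over the peg at (0.652, -0.070).

```bash
python3 -m jog '[[[15,-1,0,0],[35,-2,0,0],[45,-2,0,0],[45,-2,0,0],[45,-2,0,0],[40,-2,0,0],[25,-2,0,0],[13.5,-0.5,0,0]]]' 0 20
python3 -m jog '[[[0,0,0,0],[0,0,0,0],[0,0,0,0],[0,0,0,0],[0,0,-5,0],[0,0,-10,0],[0,0,-5,0],[0,0,0,0]]]' 0 20
python3 - <<'E'
from h import *
s=manip.sense();print(s['tcp_pos'],s['force'],s['finger_gap'],s['t'])
cs,cw,ct=[manip.camera_info(n) for n in('scene','wrist','top')];S,W,T=[manip.snapshot(n) for n in('scene','wrist','top')]
g=np.array(s['tcp_pos'])-[0,0,.152];u=np.array([.988,-.155,0]);v=np.array([.155,.988,0])
def circ(img,c,ctr,r,col):
    P=[proj(c,ctr+r*(np.cos(a)*u+np.sin(a)*v)) for a in np.linspace(0,6.283,40)]
    cv2.polylines(img,[np.round(np.array(P)).astype(int)],True,col,1)
for I,c in((S,cs),(W,cw),(T,ct)):
    for d in(.017,-.067): circ(I,c,g+[0,0,d],.028,(0,255,0))
    circ(I,c,np.array([.652,-.070,.026]),.038,(255,0,0)); circ(I,c,np.array([.652,-.070,.018]),.012,(255,0,0))
o=np.zeros((480,800,3),np.uint8)
p=proj(cs,g).astype(int);x0,y0=max(p[0]-55,0),max(p[1]-55,0)
o[:,:400]=cv2.resize(S[y0:y0+150,x0:x0+125],(400,480));o[:300,400:]=cv2.resize(W,(400,300));o[300:,400:]=cv2.resize(T[100:226,200:480],(400,180))
cv2.imwrite('pics/a5.png',o[:,:,::-1])
E
```

```text
t: 8.55
tcp_pos: [0.6546, -0.0702, 0.3535]
tool_rot: [-0.65, 0.76, 0.0, -0.0]
force: [-0.6, -0.4, -2.4]
finger_gap: 0.659
t: 9.55
tcp_pos: [0.6526, -0.0702, 0.3337]
tool_rot: [-0.65, 0.76, 0.001, -0.001]
force: [-0.2, -0.4, -2.5]
finger_gap: 0.659
[ 0.65261561 -0.07019969  0.33365224] [-0.242886   -0.41611204 -2.45013307] 0.6589446831448595 9.55
```

View pics/a5.png

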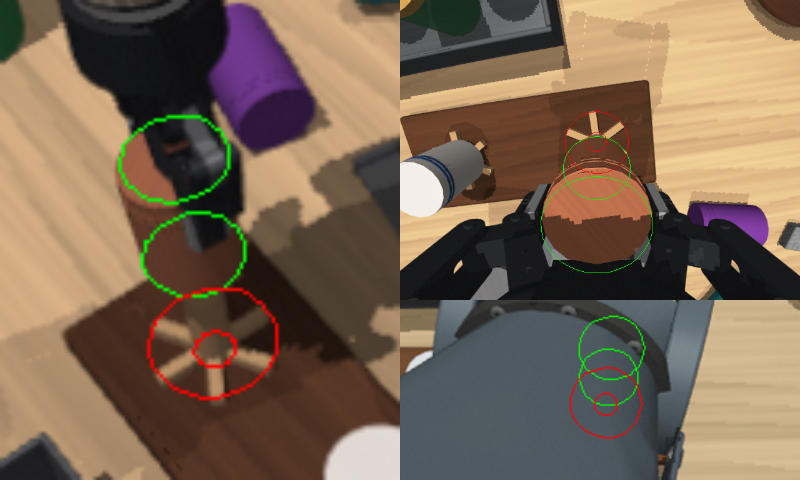

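The carry swung the mouth back towards the robot: the scene view leans right below the disc and the wrist rim edge is at y=160 against 137 for upright, so about 74°. To mend it I put the mouth over the peg tip, then draw the tool back towards the robot so the peg pushes the mouth forward under the pads.

```bash
python3 -m jog '[[[5,-1,0,0],[6,-1,0,0],[5,-0.5,0,0],[0,0,-10,0],[0,0,-15,0],[0,0,-12,0],[0,0,-8,0],[0,0,0,0]]]' 0 20
python3 -m jog '[[[-5,1,0,0],[-5,1,0,0],[-5,0.5,0,0],[-5,1,0,0],[-5,1,0,0],[-3,0,0,0],[-2,0,0,0],[0,0,0,0]]]' 0 20
python3 - <<'E'
from h import *
s=manip.sense();print(s['tcp_pos'],s['force'],s['finger_gap'],s['t'])
cs,cw,ct=[manip.camera_info(n) for n in('scene','wrist','top')];S,W=[manip.snapshot(n) for n in('scene','wrist')]
g=np.array(s['tcp_pos'])-[0,0,.152];u=np.array([.988,-.155,0]);v=np.array([.155,.988,0])
def circ(img,c,ctr,r,col):
    P=[proj(c,ctr+r*(np.cos(a)*u+np.sin(a)*v)) for a in np.linspace(0,6.283,40)]
    cv2.polylines(img,[np.round(np.array(P)).astype(int)],True,col,1)
for I,c in((S,cs),(W,cw)):
    for d in(.017,-.067): circ(I,c,g+[0,0,d],.028,(0,255,0))
    circ(I,c,np.array([.652,-.070,.026]),.038,(255,0,0))
o=np.zeros((480,800,3),np.uint8)
p=proj(cs,g).astype(int);x0,y0=max(p[0]-55,0),max(p[1]-55,0)
o[:,:400]=cv2.resize(S[y0:y0+150,x0:x0+125],(400,480));o[:400,400:]=cv2.resize(W[160:480,154:474],(400,400))
cv2.imwrite('pics/a6.png',o[:,:,::-1])
E
```

```text
t: 10.7
tcp_pos: [0.6674, -0.0724, 0.2875]
tool_rot: [-0.65, 0.76, 0.003, -0.002]
force: [-4.3, -0.1, -4.7]
finger_gap: 0.658
t: 11.7
tcp_pos: [0.6395, -0.0683, 0.29]
tool_rot: [-0.65, 0.76, -0.001, 0.001]
force: [2.3, 0.4, -4.2]
finger_gap: 0.661
[ 0.63949751 -0.06826218  0.28995313] [ 2.25960619  0.44968303 -4.18645805] 0.6606082250551227 11.7
```

View pics/a6.png

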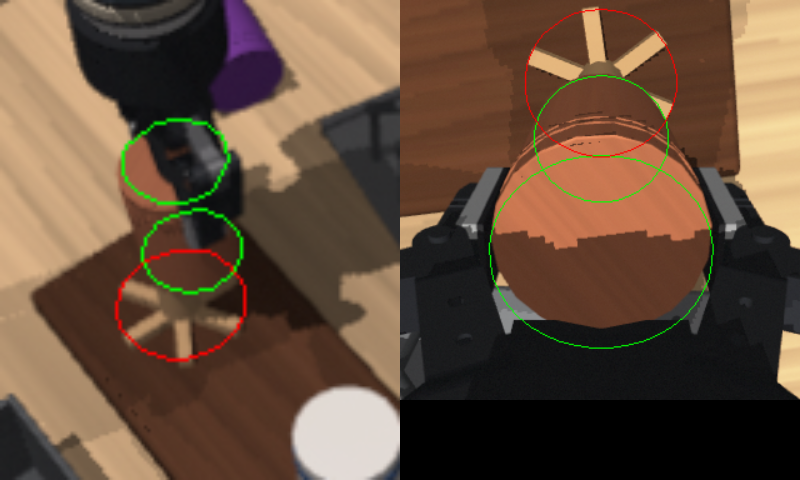

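The peg is inside the mouth (it vanishes under the rim in the scene view) and pushes +2.3 N in x; the tilt has shrunk to roughly 5–8°. I pull a little more, centre, and lower in steps until the ribs push back and level the rim.

```bash
python3 -m jog '[[[-4,0.5,0,0],[-2,0,0,0],[0,0,0,0],[6,-1,0,0],[6,-1,0,0],[5,-0.5,0,0],[1,0,0,0],[0,0,0,0]]]' 0 20
python3 -m jog '[[[0,0,-5,0],[0,0,-6,0],[0,0,-6,0],[0,0,-5,0],[0,0,-5,0],[0,0,-4,0],[0,0,-3,0],[0,0,0,0]]]' 0 20
```

```text
t: 12.8
tcp_pos: [0.6507, -0.0702, 0.2895]
tool_rot: [-0.65, 0.76, 0.0, -0.0]
force: [0.0, -0.3, -2.2]
finger_gap: 0.659
t: 13.8
tcp_pos: [0.6508, -0.0702, 0.2555]
tool_rot: [-0.65, 0.76, 0.0, -0.0]
force: [-0.4, 0.4, -1.4]
finger_gap: 0.661
```

```bash
python3 -m jog '[[[0,0,-2,0],[0,0,-2,0],[0,0,-1,0],[0,0,-1,0],[0,0,-1,0],[0,0,-1,0],[0,0,0,0],[0,0,0,0]]]' 0 20
python3 -m jog '[[[0,0,-1,0],[0,0,-1,0],[0,0,-1,0],[0,0,-1,0],[0,0,-1,0],[0,0,0,0],[0,0,0,0],[0,0,0,0]]]' 0 20
python3 - <<'E'
from h import *
s=manip.sense();print(s['tcp_pos'],s['force'],s['finger_gap'],s['t'])
cs,cw=[manip.camera_info(n) for n in('scene','wrist')];S,W=[manip.snapshot(n) for n in('scene','wrist')]
u=np.array([1,0,0]);v=np.array([0,1,0])
def circ(img,c,ctr,r,col):
    P=[proj(c,ctr+r*(np.cos(a)*u+np.sin(a)*v)) for a in np.linspace(0,6.283,40)]
    cv2.polylines(img,[np.round(np.array(P)).astype(int)],True,col,1)
for I,c in((S,cs),(W,cw)):
    for z in(.110,.026): circ(I,c,np.array([.652,-.070,z]),.028,(0,255,0))
    circ(I,c,np.array([.652,-.070,.026]),.038,(255,0,0))
o=np.zeros((480,800,3),np.uint8)
p=proj(cs,np.array([.652,-.07,.08])).astype(int);x0,y0=max(p[0]-62,0),max(p[1]-75,0)
o[:,:400]=cv2.resize(S[y0:y0+150,x0:x0+125],(400,480));o[:400,400:]=cv2.resize(W[160:480,154:474],(400,400))
cv2.imwrite('pics/a7.png',o[:,:,::-1])
E
```

```text
t: 14.8
tcp_pos: [0.6509, -0.0702, 0.2477]
tool_rot: [-0.65, 0.76, -0.0, 0.0]
force: [0.2, 1.8, -1.3]
finger_gap: 0.656
t: 15.8
tcp_pos: [0.6515, -0.0701, 0.2461]
tool_rot: [-0.65, 0.76, -0.001, 0.001]
force: [-2.6, 1.8, 13.6]
finger_gap: 0.666
[ 0.65150473 -0.07012643  0.24605207] [-2.6077473   1.7641097  13.55137405] 0.6664572659282255 15.8
```

View pics/a7.png

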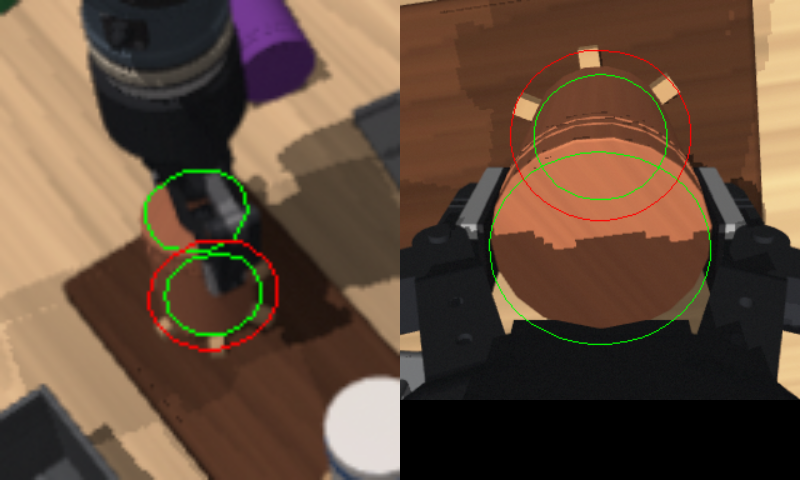

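The rim sits on the ribs inside the star: contact is 13.6 N and the overlays agree within a few mm. I ease off, release and lift.

```bash
python3 -m jog '[[[0,0,1,0],[0,0,1,0],[0,0,1,0],[0,0,0,0],[0,0,0,0],[0,0,0,0],[0,0,0,0],[0,0,0,0]]]' 0 20
python3 -m jog '[[[0,0,0,0],[0,0,0,0],[0,0,0,0],[0,0,0,0],[0,0,0,0],[0,0,0,0],[0,0,0,0],[0,0,0,0]]]' 100 20
python3 -m jog '[[[0,0,5,0],[0,0,15,0],[0,0,25,0],[0,0,30,0],[0,0,30,0],[0,0,30,0],[0,0,15,0],[0,0,0,0]]]' 100 20
python3 -m jog '[[[-20,0,0,0],[-40,0,0,0],[-40,0,0,0],[-40,0,0,0],[-40,0,0,0],[-20,0,0,0],[0,0,0,0],[0,0,0,0]]]' 100 20
python3 - <<'E'
from h import *
cs,cw,ct=[manip.camera_info(n) for n in('scene','wrist','top')];S,W,T=[manip.snapshot(n) for n in('scene','wrist','top')]
u=np.array([1,0,0]);v=np.array([0,1,0])
def circ(img,c,ctr,r,col):
    P=[proj(c,ctr+r*(np.cos(a)*u+np.sin(a)*v)) for a in np.linspace(0,6.283,40)]
    cv2.polylines(img,[np.round(np.array(P)).astype(int)],True,col,1)
for I,c in((S,cs),(W,cw),(T,ct)):
    for z in(.110,.026): circ(I,c,np.array([.652,-.070,z]),.028,(0,255,0))
o=np.zeros((480,800,3),np.uint8)
o[:,:400]=cv2.resize(S[200:370,190:332],(400,480));o[:300,400:]=cv2.resize(W,(400,300));o[300:,400:]=cv2.resize(T[120:246,180:460],(400,180))
cv2.imwrite('pics/a8.png',o[:,:,::-1])
E
```

```text
t: 16.9
tcp_pos: [0.6514, -0.0702, 0.2463]
tool_rot: [-0.65, 0.76, -0.001, 0.001]
force: [0.3, 0.9, 5.9]
finger_gap: 0.662
t: 17.9
tcp_pos: [0.6509, -0.0702, 0.2457]
tool_rot: [-0.65, 0.76, -0.0, 0.0]
force: [-0.2, -0.2, 0.5]
finger_gap: 0.996
t: 18.9
tcp_pos: [0.651, -0.0703, 0.3974]
tool_rot: [-0.65, 0.76, -0.001, 0.001]
force: [0.1, -0.1, -0.3]
finger_gap: 0.999
t: 19.9
tcp_pos: [0.4517, -0.0705, 0.3954]
tool_rot: [-0.65, 0.76, -0.0, 0.0]
force: [0.9, -0.2, 0.2]
finger_gap: 0.995
```

View pics/a8.png

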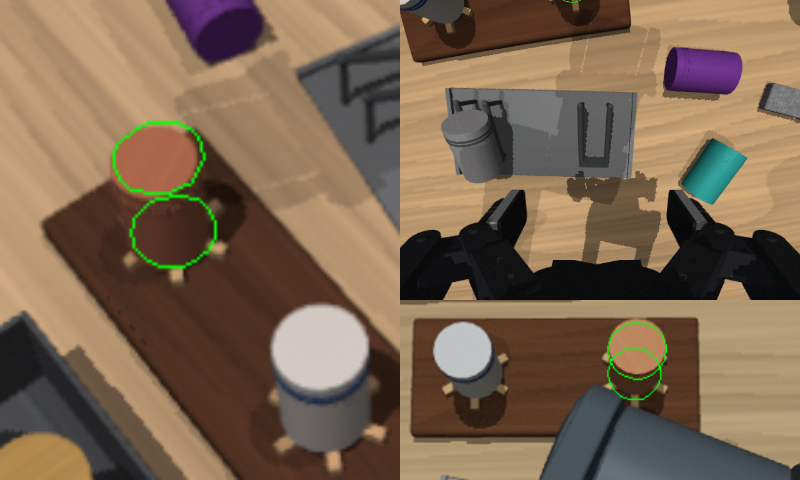

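The copper disc matches the seated prediction in both the scene and top views. White is still at top pixel (224,155) and steel is still in its drainer place. Handing in.

```bash
python3 -c "
from station import manip
print(manip.sign_off())"
```

```text
the job is handed in; nothing more can be done
None
```

The copper tumbler is standing mouth down over the empty peg, with its rim on the foot and the gripper clear. I handed the job in at about 20 s of the 35 s allowed; no verdict was reported.

- **How it was turned:** I gripped it near its closed end with 20 N. I then swung it about its lower rim against the drainer stop, so it pivoted between the pads.
- **What went wrong on the way:** Carrying it to the peg swung the mouth back to an estimated 74°, where upright is 90°. I mended this by drawing the tumbler against the peg tip. I then lowered it until the ribs pushed back with about 14 N. The tilt while still gripped was only judged from overlays, a few degrees at most.
- **Last checks:** After release, the tumbler's disc matches the seated-upright overlay in the scene and top views to within a few mm. The white tumbler is at its starting pixel in the top view. The steel tumbler is still in its place in the drainer, checked by eye only. The tool force was near zero and the robot touches nothing.

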